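# Click the shelf divider into the notch at the round ticket

## Robot

A 7-joint arm with a two-finger parallel gripper is mounted at the origin on the work surface. World frame = base frame: x ahead of the robot, y to its left, z up, the work surface at z = 0. Lengths are in m, angles in rad, forces in N, time in s.
With the tool pointing down it reaches from about 0.4 to 0.85 m from the base axis. Payload 4.5 kg.
Tool frame: the origin (TCP) lies on the centre line of the jaws, within the pads' length; the fingertips stand 11 mm ahead of it and the grasp point (between the pads) lies 8 mm behind it; z points along the fingers, y is the direction in which the jaws open and shut (so a half turn about z gives the same grasp; the last joint's range is limited). The gripper opens to 85 mm and grips with 20 to 120 N. Pads are 22 mm wide; open, the fingers measure 114 mm over their backs; the gripper's body (76 mm by 85 mm) begins 54 mm behind the grasp point. The pads swing forward as they close: fully open they stand 13 mm farther back than shut.
Start: joints at [1.167, 0.689, -0.195, 1.565, 0.157, 0.902, -0.215], TCP at [0.265, -0.566, 0.242] pointing down, gripper open.
Joint ranges: [-3.01, 3.01], [-0.46, 2.08], [-1.47, 1.51], [0.13, 2.56], [-1, 4.14], [0.04, 2.09], [-2.66, 2.66]. Speed limits (rad/s): [2.57, 2.57, 3.14, 3.14, 3.14, 3.14, 3.14].

## Interface

Orientations are given as a unit quaternion [x, y, z, w].
In Python, from bench import * gives the robot as it stands. Calls block until the motion is done:
- goto(position, orientation): joint-space move of the TCP to a pose.
- line_to(position, frame=None, speed=0.15): straight line of the TCP; frame=None keeps the orientation; speed is the mean speed in m/s.
- move_joints(angles): joint-space move.
- command_gripper(opening, grip_force=None): finger opening in m; grip_force is the grip in N (None keeps the last); returns when the fingers have stopped.
- pause(seconds).
- solve_ik(position, orientation): joint angles nearest the present ones, or None.
- state(): the state.
- camera(name): name is "scene" or "top" or "wrist"; returns a dict with "frame" (480x640x3 uint8, red, green, blue), "fx", "fy", "cx", "cy" (pixels), "T" (4x4, takes a point from camera to world coordinates). Camera axes: x right, y up, looking along -z (the intrinsics and any distortion apply to the point x, -y, -z); pixel columns grow to the right and rows downward; lengths in m; the calibration is good to about 2 mm. The wrist camera is an equidistant fisheye: a pixel r from the principal point sees the ray r / f radians off the axis. A picture is of the moment at which its call begins. There is no depth.
A pose or a line that the arm cannot do raises IKError and nothing moves.
- job_done(): hands the job in, once; it reports no verdict.
The state is a dict: "t": time; "q": joint angles; "qd": joint speeds; "joint_efforts": joint torques, N m; "tool_pos": TCP position; "orientation": TCP orientation; "force": force on the tool from outside, world axes, zero at the start; "ft_torque": the same for the moment, N m; "width": finger opening in m.
Only numpy, scipy, OpenCV 4.12 (cv2) and the standard library are available. Lean on these libraries where they do the work, as an engineer would, in place of code of your own. Each camera call takes 0.05 s, during which the arm holds its last target.

## Task

Push the upright grey shelf divider along its rail with a fingertip or the outside of the fingers until it clicks into the notch in line with the round price ticket, and leave it resting there. Only push it: do not pinch it or pull the plate up out of its foot, and leave the boxed toys and the other loose things where they stand.

Things in the scene. Friction and masses are not known exactly. Their poses are not given: they have to be found in the camera images.
- divider (a joint): Position in m of the sliding divider along its rail, 0 to 0.27; grows towards the shelf's +y. The plate's middle stands at shelf y = value - 0.135. Four notches lie at 0.030, 0.075, 0.195 and 0.240 (shelf y = -0.105, -0.060, 0.060, 0.105); it starts between the middle two. It slides with about 1.2 N of drag and stays where it is left.
- pin (a joint): Height in m of the spring pin (steel button on the divider's foot): 0 on plain rail or down in a notch, up to 0.003 on a ridge. Each notch lies between two ridges, 8 mm either side of it. Riding up a ridge takes 5 to 7 N and begins about 15 mm before the notch; past its top the push falls away and the divider settles by itself within 2 mm of the notch. Pushing on out of a notch takes 5 to 7 N again.
- blade (a joint): Height in m by which the divider's plate has been pulled up out of its foot, 0 to 0.06: 0 when seated. The plate only sits in the foot by its weight and a light fit (about 3.5 N lifts it).
- blade_top (a point): Middle of the top edge of the divider's upright grey plate: 5 mm thick (along shelf y, the sliding direction), 115 mm long (shelf x, 57 mm either side of this point), top 130 mm and lower edge 33 mm above the table. Its front (-x) end stands in a black foot 34 by 32 mm, foot top 57 mm, its cheeks 70 mm above the table and reaching 17 mm back from the rail's middle. Push either large face.
- face_left: The large face of the divider's plate that looks to the shelf's +y. Origin 57 mm in front of and 85 mm below the point blade_top; moves with the plate.
- face_right: The large face of the divider's plate that looks to the shelf's -y. Same origin as face_left.
- shelf: Fixed white counter-top shelf, 230 mm deep (x), 520 mm wide (y), its top 30 mm above the table, with a red ledge 40 mm deep and 22 mm high along its front (-x). Origin under the middle of the white board, at table height; x to the back, y along the rail, z up. The rail lies at x = -85 mm, y = -165 to 165 mm, lips 44 mm and end stops 52 mm above the table.
- ticket_round: The round yellow price ticket, a disc 30 mm across and 4 mm thick lying on the red ledge straight in front of one of the four notches (same shelf y). Origin at the middle of its underside, axes parallel to the shelf's.
- ticket_square: Square yellow ticket, 30 mm, in front of another notch; not the one wanted.
- ticket_triangle: Triangular yellow ticket, about 30 mm, in front of another notch; not the one wanted.
- ticket_bar: Narrow oblong yellow ticket, 36 by 10 mm, in front of another notch; not the one wanted.
- box_a: Boxed toy car, white carton 95 by 66 by 85 mm high, loose on the shelf at its right (-y) end, front, about 185 mm and more from the shelf's middle along y. Origin under its centre. Leave alone.
- box_b: Boxed toy car, white carton 95 by 66 by 85 mm high, loose on the shelf at its right (-y) end, back, about 185 mm and more from the shelf's middle along y. Origin under its centre. Leave alone.
- box_c: Boxed toy car, white carton 95 by 66 by 85 mm high, loose on the shelf at its left (+y) end, front, about 185 mm and more from the shelf's middle along y. Origin under its centre. Leave alone.
- box_d: Boxed toy car, white carton 95 by 66 by 85 mm high, loose on the shelf at its left (+y) end, back, about 185 mm and more from the shelf's middle along y. Origin under its centre. Leave alone.
- toy_car: Loose toy car, 62 by 32 by 30 mm high, on the shelf near its back edge, right half. Origin under its centre. Leave alone.
- skittle: Wooden skittle, 34 mm across and 52 mm high, loose on the shelf near its back edge, left half. Origin under its centre. Leave alone.
- toy_truck: Toy truck, 130 by 65 by 68 mm high, on the table right of the shelf. Origin under its centre. Leave alone.
- tape_roll: Empty-cored roll of clear tape, 90 mm across, 24 mm high, on the table left of the shelf. Origin under its centre. Leave alone.

How it is judged:
By the outcome, as a careful person would: the job done as asked, in the order asked, and still so for the second after the job is handed in, with the robot touching nothing.
It also fails if it takes over 42 s, if anything falls off the work surface, if the arm or the gripper's body presses on something with over 40 N, if the wrist force passes 120 N, or if a joint passes its speed limit or range.

## Working session

There is one attempt and no reset: what is moved stays moved. The work goes in short steps, each a Python script; the robot and the scene stay as the last script left them, time stands still between calls to the robot, and variables do not carry over. Pictures are saved under pics/ and viewed, and the job is handed in when it is done.

```bash
mkdir -p pics; ls; python3 - <<'E'
from bench import *
import cv2
for n in ["scene","top","wrist"]:
    c=camera(n); cv2.imwrite(f"pics/{n}0.png",c["frame"][:,:,::-1]); print(n,c["fx"],c["fy"],c["cx"],c["cy"],c["T"].round(4).tolist() if hasattr(c["T"],'round') else c["T"])
s=state();print(s["t"],s["orientation"],s["force"],s["width"])
E
```

```text
pics
scene 545.5158585673768 545.5158585673768 324.7391911460548 232.81631086634994 [[0.3565, -0.549, 0.756, 1.5063], [0.9343, 0.2079, -0.2896, -0.3798], [0.0018, 0.8096, 0.587, 0.8705], [0.0, 0.0, 0.0, 1.0]]
top 550.5943050054925 550.5943050054925 311.1791709707513 241.16936626640063 [[-0.0265, 0.9842, -0.175, 0.249], [-0.9996, -0.0265, 0.0021, -0.0257], [-0.0026, 0.175, 0.9846, 1.5174], [0.0, 0.0, 0.0, 1.0]]
wrist 371.64829954431775 371.64829954431775 327.2307494199389 240.77944253294066 [[0.4242, 0.8699, 0.2516, 0.3286], [-0.9056, 0.4082, 0.1153, -0.5369], [-0.0024, -0.2767, 0.9609, 0.3725], [0.0, 0.0, 0.0, 1.0]]
0.15 [ 9.76138136e-01  2.17149323e-01 -2.09678089e-04 -6.84074107e-04] [-0.70339122 -0.46272013 -0.07292672] 0.0850972790367036
```

View pics/scene0.png

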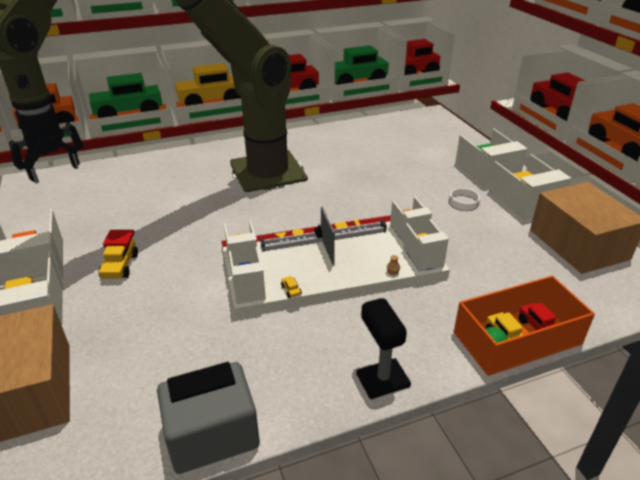

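View pics/top0.png

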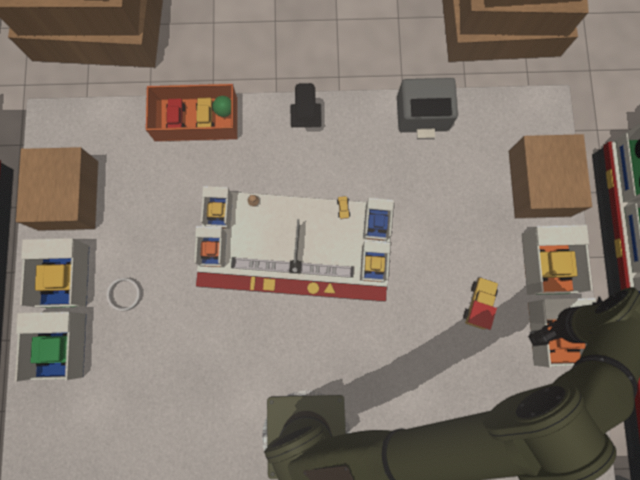

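```bash
python3 - <<'E'
import cv2
a=cv2.imread("pics/top0.png")[180:310,185:405]
cv2.imwrite("pics/topz.png",cv2.resize(a,None,fx=3.6,fy=3.6,interpolation=cv2.INTER_CUBIC))
a=cv2.imread("pics/scene0.png")[190:320,215:455]
cv2.imwrite("pics/scenez.png",cv2.resize(a,None,fx=3.3,fy=3.3,interpolation=cv2.INTER_CUBIC))
E
cat > h.py <<'E'
from bench import *
import numpy as np, cv2
def ray(c,uv):
    d=np.array([(uv[0]-c["cx"])/c["fx"],-(uv[1]-c["cy"])/c["fy"],-1.0]); T=np.array(c["T"])
    return T[:3,3],T[:3,:3]@d
def onz(c,uv,z):
    o,d=ray(c,uv); return o+d*(z-o[2])/d[2]
def blobs(c,lo,hi,roi,amin=8):
    hsv=cv2.cvtColor(c["frame"],cv2.COLOR_RGB2HSV); m=cv2.inRange(hsv,lo,hi)
    k=np.zeros_like(m);u0,u1,v0,v1=roi;k[v0:v1,u0:u1]=1;m=m*k
    n,l,s,ce=cv2.connectedComponentsWithStats(m)
    return [(ce[i],s[i]) for i in range(1,n) if s[i][4]>=amin],m
E
python3 - <<'E'
from h import *
c=camera("top")
for n,lo,hi in [("yel",(15,110,110),(35,255,255)),("red",(170,120,60),(180,255,255)),("red2",(0,120,60),(8,255,255))]:
    b,m=blobs(c,lo,hi,(190,400,270,305))
    for ce,s in b: print(n,ce.round(1),s,onz(c,ce,0.025).round(4))
E
```

```text
yel [369. 270.] [365 270   9   1   9] [ 0.4302 -0.1843  0.025 ]
yel [380.7 270.5] [378 270   6   2  11] [ 0.4281 -0.2162  0.025 ]
yel [252.1 282.9] [250 277   5  13  54] [0.4034 0.1347 0.025 ]
yel [268.7 284.2] [263 279  12  12 128] [0.3987 0.0897 0.025 ]
yel [312.7 287.6] [307 282  12  12 105] [ 0.3862 -0.0295  0.025 ]
yel [329.2 288.9] [324 283  11  10  64] [ 0.3815 -0.0741  0.025 ]
red2 [223.2 280.8] [197 273  54  17 695] [0.4112 0.2132 0.025 ]
red2 [258.7 284. ] [254 277  10  14 104] [0.3999 0.1169 0.025 ]
red2 [331.8 289.4] [ 270  279  116   22 1269] [ 0.3799 -0.0812  0.025 ]
```

View pics/topz.png

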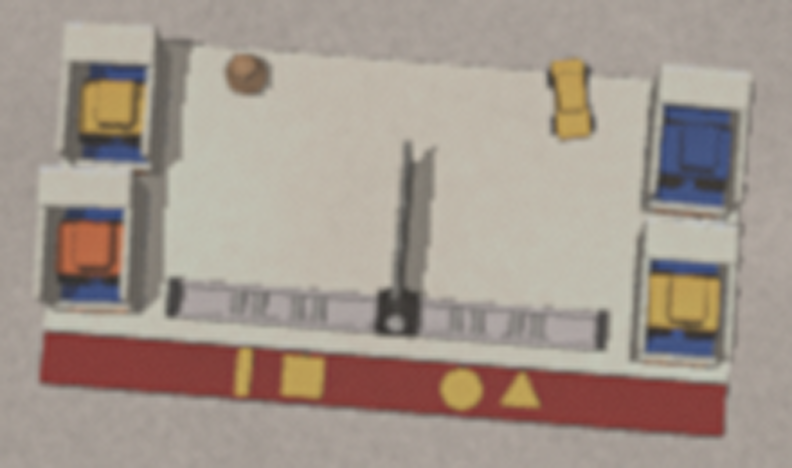

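View pics/scenez.png

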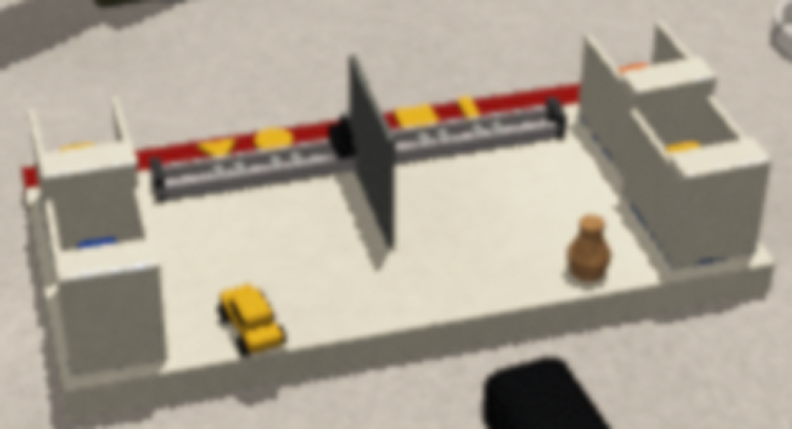

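```bash
cat >> h.py <<'E'
tk=np.array([[.4034,.1347],[.3987,.0897],[.3862,-.0295],[.3815,-.0741]])
sy=np.array([.105,.06,-.06,-.105])
A=np.polyfit(sy,tk,1); ydir=A[0]/np.linalg.norm(A[0]); xdir=np.array([ydir[1],-ydir[0]])
O=A[1]+0.135*xdir
def S(p): d=np.asarray(p)[:2]-O; return np.array([d@xdir,d@ydir])
def W(x,y,z): return np.r_[O+x*xdir+y*ydir,z]
def Q(yaw): # tool down, tool x at world angle yaw
    return np.array([np.cos(yaw/2),np.sin(yaw/2),0,0])
th=np.arctan2(ydir[1],ydir[0])  # world angle of shelf y
E
python3 - <<'E'
from h import *
print(O,np.linalg.norm(A[0]),th)
c=camera("top")
f=lambda u,v,z:S(onz(c,(185+u/3.6,180+v/3.6),z)).round(4)
print("stops",f(173,297,.052),f(602,330,.052))
print("foot",f(397,312,.065),"plate back top",f(408,142,.13),"front top",f(401,296,.13), f(400,288,.13))
c2=camera("scene")
g=lambda u,v,z:S(onz(c2,(215+u/3.3,190+v/3.3),z)).round(4)
print("scene plate front top",g(352,57,.13),"back top",g(392,155,.13),"stops",g(158,163,.052),g(556,104,.052))
print("round",g(272,137,.026))
for k in range(4):
  y=th+k*np.pi/2
  for p in [W(-.045,.06,.2),W(-.045,.06,.085),W(-.045,-.06,.085)]:
    q=solve_ik(p,Q(y)); print(k,p.round(3),None if q is None else np.round(q,2))
E
```

```text
[0.52671358 0.01611839] 0.9995035519833588 1.466298051819989
stops [-0.0867  0.1583] [-0.0866 -0.1624]
foot [-0.0866 -0.0098] plate back top [ 0.0279 -0.0102] front top [-0.0834 -0.0144] [-0.0777 -0.0133]
scene plate front top [-0.077  -0.0074] back top [ 0.0498 -0.0118] stops [-0.0874 -0.1575] [-0.0846  0.1627]
round [-0.1337 -0.059 ]
0 [0.488 0.08  0.2  ] [-0.02  0.6  -0.37  1.99  0.36  0.61 -0.74]
0 [0.488 0.08  0.085] [-0.17  0.8  -0.15  2.08  0.38  0.29 -0.74]
0 [ 0.476 -0.039  0.085] [ 0.09  0.79 -0.17  2.13  0.49  0.26 -0.62]
1 [0.488 0.08  0.2  ] [ 0.23  0.69 -0.8   1.98  0.71  0.78  0.47]
1 [0.488 0.08  0.085] [ 0.04  0.83 -0.49  2.07  0.9   0.47  0.32]
1 [ 0.476 -0.039  0.085] [ 0.3   0.83 -0.52  2.12  0.99  0.46  0.46]
2 [0.488 0.08  0.2  ] [ 0.43  0.89 -1.26  1.97  0.98  1.08  1.76]
2 [0.488 0.08  0.085] [-0.49  0.85  0.4   2.09 -0.91  0.38 -2.6 ]
2 [ 0.476 -0.039  0.085] [-0.18  0.82  0.27  2.14 -0.78  0.28 -2.48]
3 [0.488 0.08  0.2  ] [-0.31  0.59  0.09  2.01 -0.09  0.55 -1.84]
3 [0.488 0.08  0.085] [-0.3   0.8   0.08  2.08 -0.22  0.26 -1.71]
3 [ 0.476 -0.039  0.085] [-0.03  0.79  0.03  2.13 -0.1   0.22 -1.59]
```

```bash
python3 - <<'E'
from h import *
command_gripper(0.0,40)
goto(W(-.035,.04,.26),Q(th))
line_to(W(-.035,.04,.13),speed=0.2)
c=camera("top");c2=camera("scene")
cv2.imwrite("pics/t1.png",cv2.resize(c["frame"][180:310,185:405,::-1],None,fx=3.6,fy=3.6,interpolation=cv2.INTER_CUBIC))
cv2.imwrite("pics/s1.png",cv2.resize(c2["frame"][150:320,215:455,::-1],None,fx=3.3,fy=3.3,interpolation=cv2.INTER_CUBIC))
s=state();print(s["t"],S(s["tool_pos"]),s["tool_pos"],s["force"],s["width"])
E
```

```text
4.3417 [-0.03407595  0.0402045 ] [0.49701717 0.05965798 0.13113201] [-0.22512709 -0.22676761  0.26475184] -0.00028065123033826456
```

View pics/t1.png

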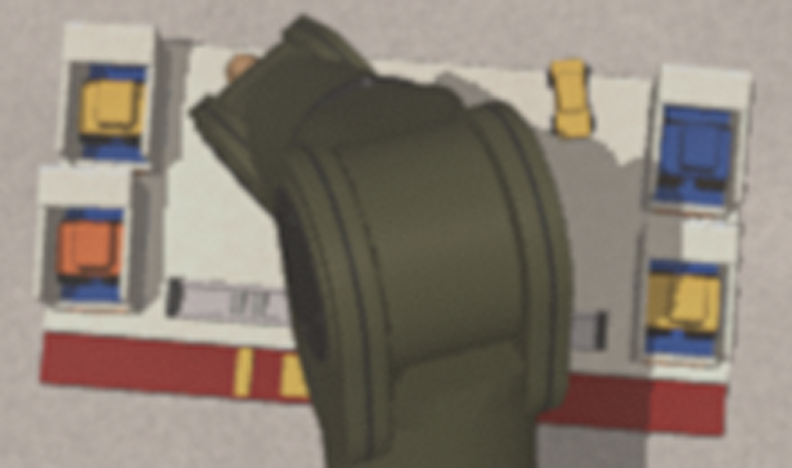

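View pics/s1.png

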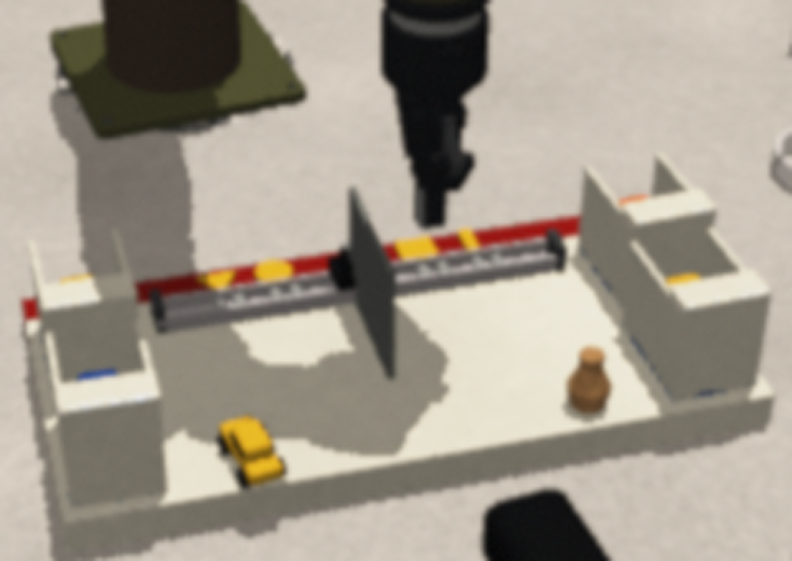

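```bash
python3 - <<'E'
from h import *
line_to(W(-.035,.04,.085),speed=0.15)
line_to(W(-.035,.018,.085),speed=0.1)
pause(.1)
f0=np.array(state()["force"]);print(f0)
for y in np.arange(.014,-.016,-.003):
    line_to(W(-.035,y,.085),speed=0.04)
    s=state();d=np.array(s["force"])-f0
    print(round(s["t"],2),S(s["tool_pos"]).round(4),round(s["tool_pos"][2],4),"fy",round(d[:2]@ydir,2),"fx",round(d[:2]@xdir,2),"fz",round(d[2],2))
    if d[:2]@ydir>2.5: break
c2=camera("scene")
cv2.imwrite("pics/s2.png",cv2.resize(c2["frame"][150:320,215:455,::-1],None,fx=3.3,fy=3.3,interpolation=cv2.INTER_CUBIC))
E
```

```text
[-0.37028175  0.55443986 -0.07087826]
5.51 [-0.035   0.0139] 0.085 fy -0.54 fx 0.77 fz -0.42
5.76 [-0.0351  0.0108] 0.085 fy -0.04 fx -0.72 fz -0.19
6.01 [-0.035   0.0079] 0.085 fy 0.1 fx 0.31 fz -0.45
6.26 [-0.035   0.0048] 0.085 fy -0.82 fx 0.21 fz -0.52
6.51 [-0.035   0.0017] 0.085 fy -0.69 fx -0.17 fz -1.27
6.76 [-0.035  -0.0014] 0.085 fy -0.59 fx 0.07 fz 0.1
7.01 [-0.0351 -0.0044] 0.085 fy -1.49 fx -0.39 fz 0.09
7.26 [-0.0351 -0.0074] 0.085 fy -0.8 fx 0.51 fz -1.02
7.51 [-0.035  -0.0104] 0.085 fy -0.66 fx -0.29 fz -0.67
7.76 [-0.035  -0.0133] 0.085 fy -0.73 fx -0.08 fz -0.69
```

View pics/s2.png

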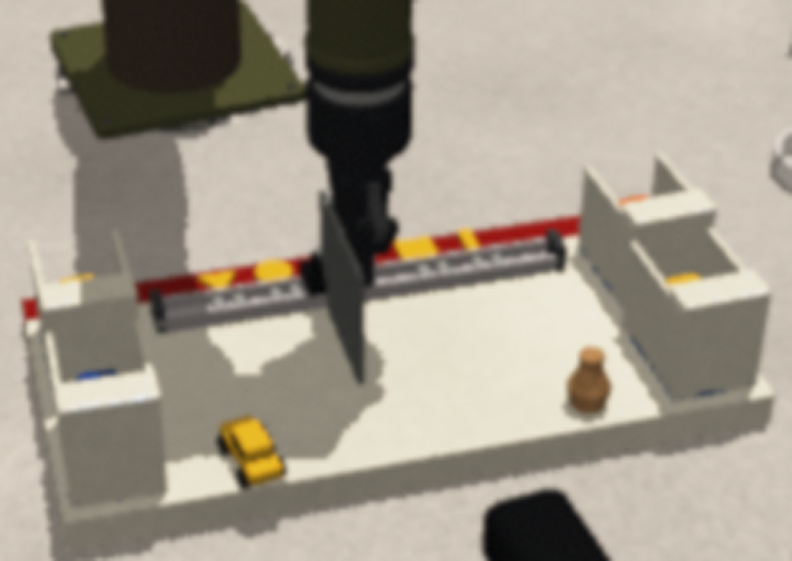

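```bash
python3 - <<'E'
from h import *
c2=camera("scene")
g=lambda u,v,z:S(onz(c2,(215+u/3.3,150+v/3.3),z)).round(4)
print(g(352,188,.13),g(322,192,.13), "back bottom",g(392,377,.033),g(361,382,.033))
for n,a in (("s0","pics/s1.png"),("s2","pics/s2.png")): pass
# subpixel shift of plate in raw images via phase corr. on plate lower part
a=cv2.imread("pics/s1.png");b=cv2.imread("pics/s2.png")
cv2.imwrite("pics/z.png",np.hstack([a[170:400,280:440],b[170:400,280:440]]).repeat(2,0).repeat(2,1))
E
```

```text
[-0.0783 -0.007 ] [-0.0787 -0.0301] back bottom [ 0.0306 -0.0053] [ 0.0304 -0.0288]
```

View pics/z.png

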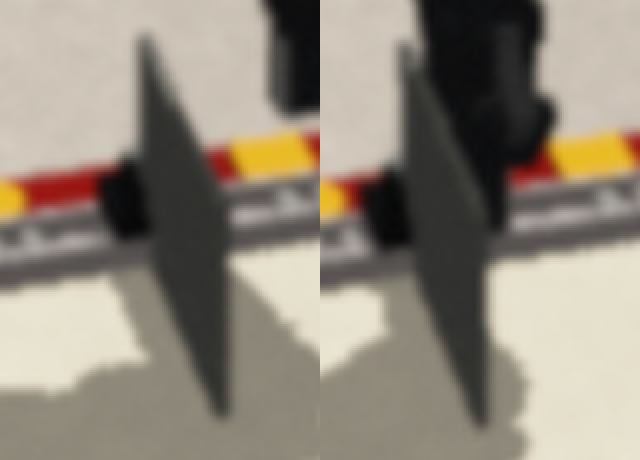

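```bash
python3 - <<'E'
from h import *
f0=np.mean([state()["force"] for _ in range(3)],0)
hi=0
ys=list(np.arange(-.016,-.024,-.004))+list(np.arange(-.024,-.0405,-.001))
for y in ys:
    line_to(W(-.035,y,.085),speed=0.03)
    F=[]
    for _ in range(4): F.append(np.array(state()["force"])-f0); pause(.02)
    d=np.mean(F,0); s=state();fy=d[:2]@ydir
    print(round(s["t"],2),S(s["tool_pos"]).round(4),"fy",round(fy,2),"fx",round(d[:2]@xdir,2),"fz",round(d[2],2))
    hi=max(hi,abs(fy))
    if hi>3 and abs(fy)<1.3: break
c2=camera("scene")
cv2.imwrite("pics/s3.png",cv2.resize(c2["frame"][150:320,215:455,::-1],None,fx=3.3,fy=3.3,interpolation=cv2.INTER_CUBIC))
E
```

```text
8.18 [-0.035  -0.0163] fy -0.19 fx -0.83 fz 0.8
8.53 [-0.0351 -0.0203] fy -0.41 fx -0.71 fz 0.33
8.88 [-0.0351 -0.0244] fy -0.61 fx -0.76 fz 0.08
9.19 [-0.035 -0.025] fy 0.24 fx -1.62 fz 0.49
9.51 [-0.035  -0.0259] fy 0.2 fx -0.74 fz 0.63
9.82 [-0.035  -0.0271] fy 0.76 fx -0.82 fz 0.07
10.14 [-0.035  -0.0281] fy -0.16 fx -0.92 fz -0.44
10.46 [-0.035  -0.0288] fy 1.26 fx -0.86 fz 0.62
10.78 [-0.0349 -0.0295] fy 2.67 fx -0.88 fz 0.02
11.09 [-0.0349 -0.0302] fy 5.12 fx -1.13 fz 0.29
11.41 [-0.0348 -0.031 ] fy 4.38 fx -1.23 fz 0.17
11.72 [-0.0349 -0.0332] fy 2.28 fx -0.86 fz 0.43
12.04 [-0.035  -0.0347] fy 0.92 fx -0.69 fz 0.44
```

View pics/s3.png

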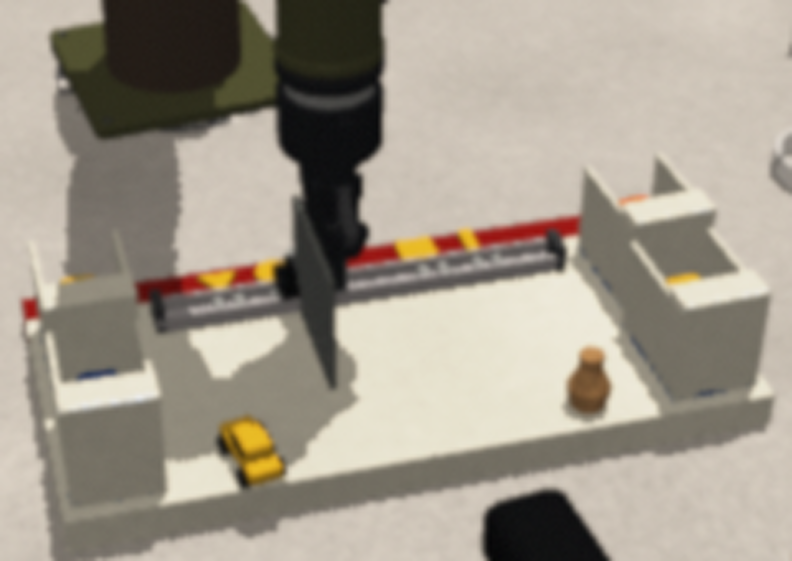

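```bash
cat >> h.py <<'E'
def plate(c2):
    # plate lower back region: dark grey pixels below z of shelf edges; right boundary col on rows 250..262
    g=cv2.cvtColor(c2["frame"],cv2.COLOR_RGB2GRAY).astype(float)
    out=[]
    for v in range(252,263):
        r=g[v,285:345]; m=r<75
        i=np.where(m)[0]
        if len(i)<2: continue
        def cross(a,b): return a+(75-r[a])/(r[b]-r[a])*(b-a)
        R=285+cross(i[-1],i[-1]+1)
        out.append(S(onz(c2,(R,v),.13-(0)) )[1]*0+R)
    return np.array(out)
E
python3 - <<'E'
from h import *
c2=camera("scene")
g=lambda u,v,z:S(onz(c2,(215+u/3.3,150+v/3.3),z)).round(4)
print(g(295,199,.13),g(334,389,.033),plate(c2).round(2))
f0=0
for y in [-.036,-.037]:
    line_to(W(-.035,y,.085),speed=0.03)
    F=[]
    for _ in range(5): F.append(np.array(state()["force"])); pause(.02)
    d=np.mean(F,0);s=state(); print(s["t"],S(s["tool_pos"]).round(4),"fy",round(d[:2]@ydir,2))
    c2=camera("scene");print(plate(c2).round(2))
cv2.imwrite("pics/s4.png",cv2.resize(c2["frame"][190:280,280:400,::-1],None,fx=6,fy=6,interpolation=cv2.INTER_CUBIC))
E
```

```text
[-0.0747 -0.0518] [ 0.0331 -0.0498] [315.22 315.45 315.7  315.81 315.8  315.83 315.83 315.79 315.83 315.83
 315.88]
12.475 [-0.0352 -0.0367] fy -0.01
[314.16 314.35 314.48 314.53 314.53 314.55 314.53 314.54 314.65 314.8
 314.8 ]
12.8583 [-0.035  -0.0371] fy -0.03
[312.41 312.77 312.83 312.87 312.84 312.87 312.87 312.84 312.84 312.83
 312.91]
```

View pics/s4.png

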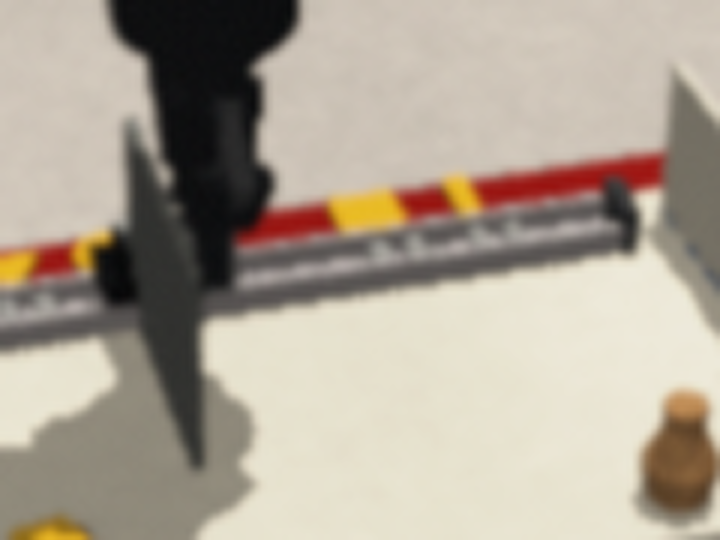

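```bash
python3 - <<'E'
from h import *
line_to(W(-.035,.03,.085),speed=0.12)
line_to(W(-.035,.03,.26),speed=0.25)
goto([0.35,-0.42,0.30],Q(th-0.5))
c=camera("top");c2=camera("scene")
print(state()["t"],plate(c2).round(2))
cv2.imwrite("pics/t5.png",cv2.resize(c["frame"][180:310,185:405,::-1],None,fx=3.6,fy=3.6,interpolation=cv2.INTER_CUBIC))
cv2.imwrite("pics/s5.png",cv2.resize(c2["frame"][190:320,215:455,::-1],None,fx=3.3,fy=3.3,interpolation=cv2.INTER_CUBIC))
E
```

```text
16.3583 [312.17 312.26 312.28 312.27 312.29 312.26 312.28 312.26 312.21 312.23
 312.29]
```

View pics/t5.png

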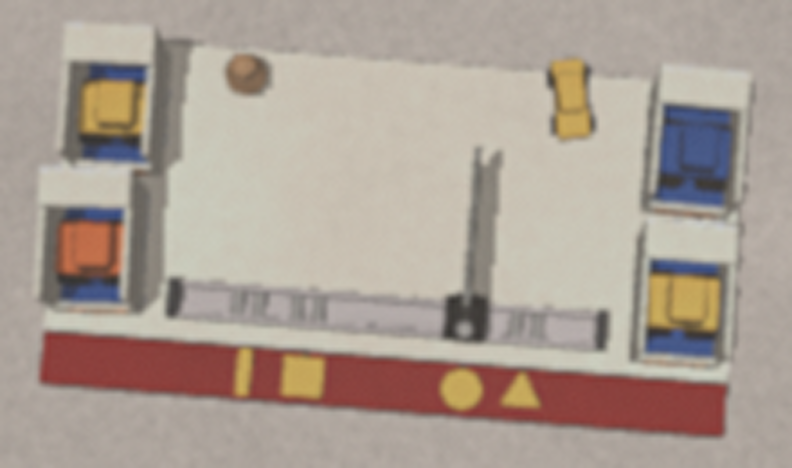

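View pics/s5.png

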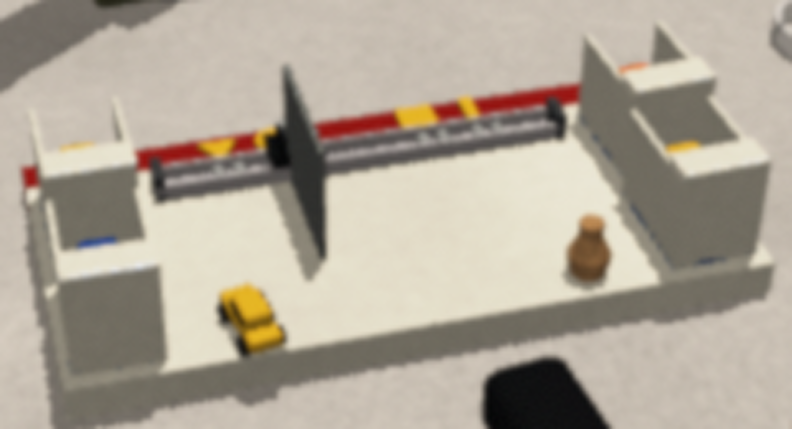

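```bash
python3 - <<'E'
from h import *
c=camera("top");c2=camera("scene")
f=lambda u,v,z:S(onz(c,(185+u/3.6,180+v/3.6),z)).round(4)
print("foot",f(466,318,.065),"pin",f(463,328,.06),"plate back top",f(478,147,.13))
for z in (.057,.07):
  b,m=blobs(c,(0,0,0),(180,255,60),(300,330,255,280))
  for ce,s in b: print(ce,s,S(onz(c,ce,z)))
g=lambda u,v,z:S(onz(c2,(215+u/3.3,190+v/3.3),z)).round(4)
print("scene front top",g(286,66,.13),"back bottom",g(323,259,.033))
print(plate(c2).mean(), state()["t"])
E
```

```text
foot [-0.0871 -0.061 ] pin [-0.0941 -0.0593] plate back top [ 0.0281 -0.0605]
scene front top [-0.0777 -0.0579] back bottom [ 0.0333 -0.0581]
312.25790715098674 16.4583
```

```bash
python3 -c "
from bench import *
job_done()"
```

```text
the job is handed in; nothing more can be done
```

I pushed the divider about 50 mm towards the shelf's -y with the outside of the closed fingers. It clicked into the notch in line with the round ticket (shelf y = -0.060), and I handed the job in at about 16.5 s of the 42 s allowed.

- **The click:** the push force rose to about 5 N at the ridge, then fell to zero. In the scene pictures the divider jumped about 7.5 mm while the fingers moved only 2.4 mm.
- **Final position:** with the arm withdrawn, the top camera puts the plate and foot at shelf y = -0.0605 and -0.061. The scene camera says -0.058. They differ by about 2.5 mm, roughly the calibration error, and both agree with the notch to within about 2 mm.
- **Everything else:** the plate looks seated in its foot, and in the last pictures the boxes, toy car and skittle on the shelf stand where they were. I did not check the truck and tape roll on the table again after the push.

The force readings were noisy, so the light first contact, against about 1.2 N of drag, did not show in them. I confirmed that contact from the pictures instead.

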